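# Step the tart tins under the piping nozzle

### The arm

A 6-joint arm with a two-finger parallel gripper is mounted at the origin on a cart in front of the work surface, level with it; the furniture and walls round the work are solid. World frame = base frame: x ahead of the robot, y to its left, z up, the work surface at z = 0. Lengths are in mm, angles in degrees, forces in N, time in s.
With the tool pointing down it reaches from about 275 to 975 mm from the base axis. Payload 8.4 kg.
Tool frame: the origin (TCP) lies where the fingers leave the gripper's body, on its centre line; the fingertips stand 88 mm ahead of it and the grasp point (between the pads) lies 69 mm ahead of it; z points along the fingers, x is the direction in which the jaws open and shut, and the axes are right-handed (so a half turn about z gives the same grasp; the last joint's range is limited). The gripper opens to 92 mm and grips with 3 to 60 N. Pads are 20 mm wide; open, the fingers measure 128 mm over their backs; the gripper's body (75 mm by 189 mm) begins 69 mm behind the grasp point.
Start: joints at [70.279, 20.225, 93.587, -0, 66.188, -0.138], TCP at [209.488, 588.849, 302.683] pointing down, gripper open.
Joint ranges: [-150.9, 150.9], [-52.94, 120.26], [3.33, 152.33], [-74.26, 254.26], [0, 154.13], [-172.89, 172.89]. Speed limits (degrees/s): [127.2, 127.2, 159.86, 180, 180, 180].

### API

Orientations are given as [roll, pitch, yaw] about the fixed x, y, z axes, in that order (R = Rz(yaw) Ry(pitch) Rx(roll)).
In Python, from bench import sensors, vision, r gives the robot as it stands.
- The arm moves only by the tool drive_tool, never from a script. Its argument "motion" is text: rows parted by semicolons, each of 6 numbers parted by spaces: the shift along the tool's x, y, z scaled (see below), then the turn, a rotation vector about the tool's x, y, z scaled (see below). A call has 1 to 20 rows; each row shifts and turns the pose as measured when the row begins, along the tool's axes as they then stand; what a row does not reach is not made up. The controller multiplies each number of a shift by 75 mm and each number of a turn by 360 degrees. A row lasts 1/8 s, in which the tool goes at most 62.5 mm and 10.7 degrees, less where a joint would pass 70% of its speed; a pose out of reach is approached as far as the arm can. A call with a number of a shift or a turn outside -1 to 1 is refused whole. A call with a gripper value outside its range is refused whole. "grip" is the opening, from 0 (shut) to 1 (fully open), set as the call begins (left out, the last holds). The fingers move at their own pace and stop on an object; "force" is the grip in N (left out, the last holds). Time passes only in rows, so rows that do not move let the fingers close. It gives the time, the measured TCP pose, the force and the opening at its end, in the units of the state.
- sensors.get_obs(): the state, without advancing time (a new reading comes with each control period).
- vision.read_camera(name): name is "scene" or "top" or "wrist"; returns a dict with "frame" (384x512x3 uint8, blue, green, red), "fx", "fy", "cx", "cy" (pixels), "R" (3x3) and "t" (3): a world point X has camera coordinates R X + t; the wrist camera has in their place "mount" (4x4, takes a point from camera to tool coordinates, whose origin is the TCP and whose axes are the tool frame's). Camera axes: x right, y down, z forward; pixel columns grow to the right and rows downward; lengths in mm; the calibration is good to about 2 mm. A picture is of the moment at which its call begins: read the wrist's pose just before it. There is no depth.
- r.finish_job(): hands the job in, once; it reports no verdict.
The state is a dict: "clock": time; "qpos": joint angles; "qd": joint speeds; "effort": joint torques, N m; "tcp_pos": TCP position; "tcp_rot": TCP orientation; "contact_force": force on the tool from outside, world axes, zero at the start; "ft_torque": the same for the moment, N m; "grip_width": opening from 0.0 (shut) to 1.0 (fully open).
Only numpy, scipy, OpenCV 4.12 (cv2) and the standard library are available. Lean on these libraries where they do the work, as an engineer would, in place of code of your own. Each camera call takes 0.05 s, during which the arm holds its last target. There are 200 camera calls.

### The job

Take the carriage of the piping station by its leaning wooden handle and bring the square tart tin centred under the fixed nozzle, keep it still there for a good second, then do the same with the round tin. Then draw the carriage out by the handle, away from the station's column, until it meets its front stop, and let go of it. Move the tins only by means of the carriage, without touching them, and leave the jar and jug nearby where they stand.

Things in the scene. Friction and masses are not known exactly. Their poses are not given: they have to be found in the camera images.
- station: Fixed piping station, front (handle side) to the robot's right: white foot 260 x 240 x 12 mm, rear column, arm with head and nozzle over its middle (top 268 mm). A clear splash guard in a steel frame roofs the carriage (x -97 to +107 mm, 370 mm in y, z 191 to 201 mm): at the handle the tool must lean out to the front. Origin: underside of foot, below the nozzle; x away from handle to column, z up.
- nozzle_tip (a point): Lower end of the fixed steel nozzle, 5 mm across, 72 mm above the worktop and 10 mm above the rims of the tins; station frame (0, 0, 72 mm).
- saddle (a joint): Lower slide: carries the whole carriage along the station's y axis, -0.09 to +0.09 m, positive to +y; 0 = centred under the nozzle. Stiff, stays where left (about 1.5 N plus some damping).
- carriage (a joint): Upper slide: carries the carriage along the station's x axis, -0.08 (front stop, drawn out on the handle side) to +0.06 m (rear stop); 0 = carriage centre under the nozzle. Stays where left, about as stiff as the lower one.
- carriage_top (a point): Centre of the upper face of the carriage, a white plate 140 (x) x 210 (y) mm, 46 mm above the worktop. Three square nests (56 mm inside, rims 3 mm high) lie at (-32, -66), (+32, 0) and (-32, +66) mm from it in the station's axes; each holds one tin, which one varies.
- handle_grip (a point): Grip point on the wooden handle, a round stick 19 mm thick, 85 mm long, at the front of the carriage: on its axis, 56 mm from its foot, 89 mm above the worktop, 137 mm in front (station -x) of the carriage's centre. The stick leans 35 degrees from vertical, its top towards the front (-x). This frame's axes are the station's.
- tin_square: Square open tart tin, plain aluminium, 52 x 52 x 16 mm, loose in a nest. Origin: centre of its underside.
- tin_round: Round open tart tin, plain aluminium, 53 mm across the rim, 42 mm at the bottom, 16 mm high, loose in a nest. Origin: centre of its underside.
- tin_oblong: Oblong open tart tin, plain aluminium, 52 x 28 x 16 mm, loose in a nest, to be left empty. Origin: centre of its underside.
- honey_jar: Bystander: glass jar with a yellow lid, 64 mm across, 87 mm high, in front of the sink. Origin: centre of its underside.
- milk_jug: Bystander: white jug, 67 x 103 x 85 mm, in front of the sink. Origin: centre of its underside.

How it is judged (in metres and radians):
On the way, in this order (a step that is already met when the one before it is completed fails the run):
1. the square tin rests centred under the nozzle (within 6 mm, still) for 0.7 s (horizontal distance between tin_square and nozzle_tip below 0.006 m and linear speed of tin_square below 0.01 m/s), for 0.7 s.
2. then the round tin rests centred under the nozzle (within 6 mm, still) for 0.7 s (horizontal distance between tin_round and nozzle_tip below 0.006 m and linear speed of tin_round below 0.01 m/s), for 0.7 s.
At the end, for the whole second after the job is handed in: The carriage is drawn out to within 6 mm of its front stop and at rest, released, with all three tins still lying flat on it (tilt under 7 degrees, within 90 mm of its centre) (value of joint carriage below -0.074 m and angle between each of tin_square, tin_round, tin_oblong's own z axis and vertical below 0.12 rad and distance between each of tin_square, tin_round, tin_oblong and carriage_top below 0.09 m and linear speed of tin_round below 0.01 m/s); the robot touches nothing.
It fails at once if the robot touches a tin (more than 1 N) (contact force between any of the fingers, the arm and tin_square above 1 N or contact force between any of the fingers, the arm and tin_round above 1 N or contact force between any of the fingers, the arm and tin_oblong above 1 N).
It fails at once if a bystander is pushed more than 30 mm (distance of any of honey_jar, milk_jug from where it was at the start of the episode above 0.03 m).
It also fails if it takes over 54 s, if anything falls off the work surface, if the arm or the gripper's body presses on something with over 40 N, if the wrist force passes 120 N, or if a joint passes its speed limit or range.

## Working session

There is one attempt and no reset: what is moved stays moved. The work goes in short steps, Python scripts to look and compute and a tool call to move; the robot and the scene stay as the last step left them, time stands still between calls to the robot, and variables do not carry over. Pictures are saved under pics/ and viewed, about 8 in all and at most 12, crops included, and the job is handed in when it is done.

Besides the shell and the picture viewer there is one more tool, called after ">>>" as a command line: name --argument value ..., lists and objects as JSON in quotes. drive_tool: Moves the arm, as the interface text tells. Shifts and turns lie within -1 to 1; 1 stands for 75 mm of shift or 360 degrees of turn. Its arguments: {"type":"object","properties":{"motion":{"type":"string"},"grip":{"type":"number"},"force":{"type":"number"}},"required":["motion"]}

```bash
ls; mkdir -p pics
python3 - <<'E'
from bench import sensors, vision, r
import cv2,numpy as np
print(sensors.get_obs())
for n in("scene","top"):
    c=vision.read_camera(n); cv2.imwrite(f"pics/{n}0.png",c.pop("frame")); print(n,c)
E
```

```text
pics
{'clock': 0.0, 'qpos': array([ 7.02796831e+01,  2.02633363e+01,  9.36300192e+01,  9.68519216e-05,
        6.61895595e+01, -1.36301875e-01]), 'qd': array([-0.10820932, -0.0241713 ,  0.11617386, -0.01675601,  0.00800815,
       -0.02408353]), 'effort': array([-4.36069549e-04, -5.93832529e+01, -3.34215152e+01,  6.97531155e-02,
        2.35200499e-02, -8.71177963e-05]), 'tcp_pos': array([209.34744095, 588.47872017, 301.94731822]), 'tcp_rot': array([-1.79999714e+02,  8.29146006e-02,  7.04159461e+01]), 'contact_force': array([ 0.7611676 ,  0.55130422, -0.81796125]), 'ft_torque': array([0.03945596, 0.04821421, 0.01004598]), 'grip_width': 0.9997062804750437}
scene {'fx': 467.5907383114087, 'fy': 467.5907383114087, 'cx': 254.83854365688458, 'cy': 196.15731086886592, 'R': array([[ 0.79831671,  0.60185046, -0.02159747],
       [ 0.36808544, -0.51599827, -0.77347197],
       [-0.47665872,  0.60952589, -0.63346244]]), 't': array([-512.24784027,  -92.06550046, 1398.04691958])}
top {'fx': 391.57344653065724, 'fy': 391.57344653065724, 'cx': 248.8966972636072, 'cy': 192.51120578662918, 'R': array([[ 0.34681922, -0.93791519,  0.00561509],
       [-0.74684753, -0.27977853, -0.60327666],
       [ 0.56739333,  0.20503432, -0.79751222]]), 't': array([-84.12243113, 502.62465421, 712.30243544])}
```

View pics/scene0.png

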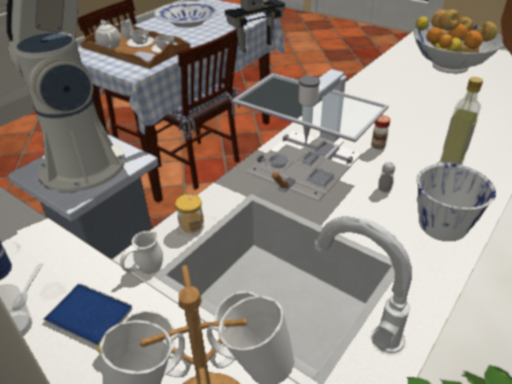

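View pics/top0.png

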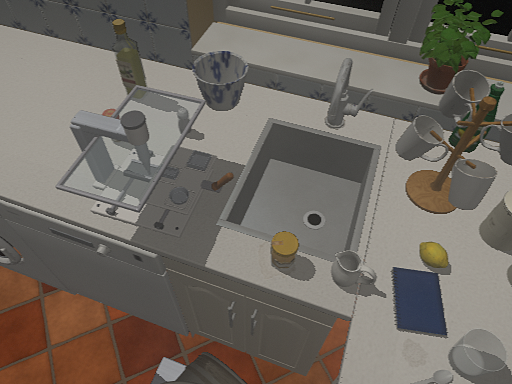

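The scene view shows the station at about (310,130), with the handle at (281,180). In the top view the station is at (150,150) and the handle at (222,181). The jar and jug are off to the handle side. I'll enlarge both.

Run:
```python
import cv2
a=cv2.imread("pics/top0.png")[80:250,50:250]; b=cv2.imread("pics/scene0.png")[65:205,225:395]
cv2.imwrite("pics/ca.png",cv2.resize(a,None,fx=4,fy=3.5 if 0 else 3.5*4/3.5*0+3.5,interpolation=cv2.INTER_CUBIC) if 0 else cv2.resize(a,(700,595),interpolation=cv2.INTER_CUBIC))
cv2.imwrite("pics/cb.png",cv2.resize(b,(680,560),interpolation=cv2.INTER_CUBIC))
```

```text
(no output)
```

View pics/ca.png

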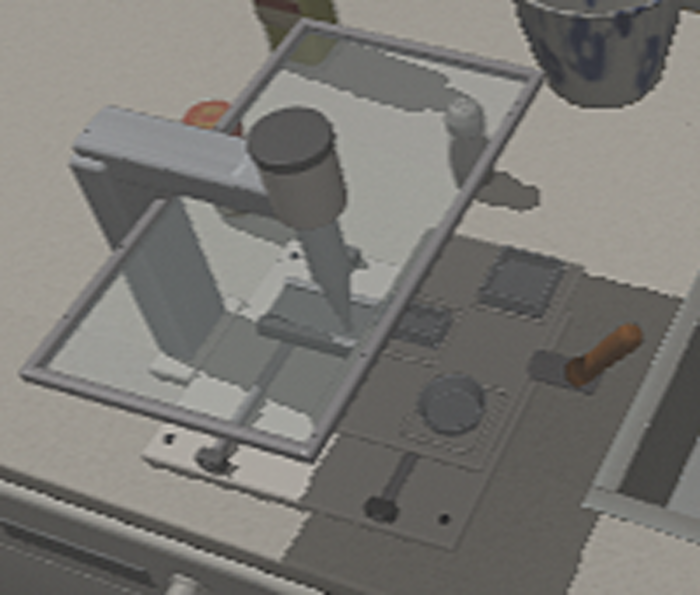

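View pics/cb.png

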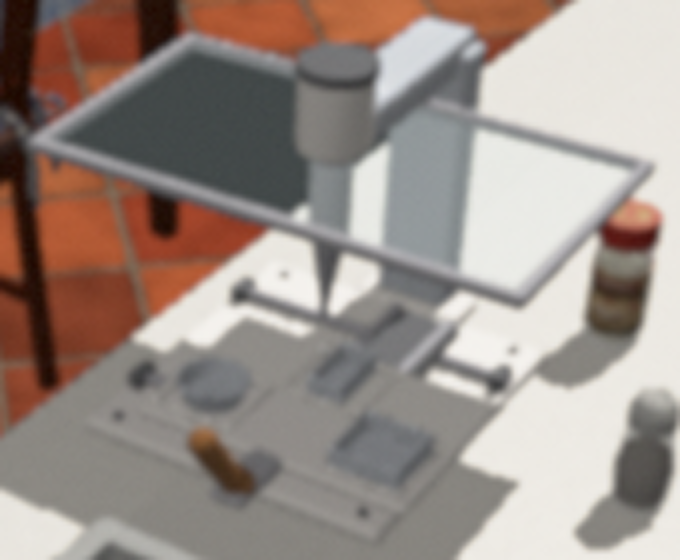

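The top crop shows the round tin at about (452,402), the square one at (523,280) and the handle top at (630,333). In the scene crop they are at (214,378), (383,445) and (203,440). The round tin is in the nest at +y, the square at -y and the oblong in the middle. Next I fit the station pose and both joints to these points.

```bash
cat > fit.py <<'E'
import numpy as np
from bench import vision
from scipy.optimize import least_squares
G=[(-97,-185,200),(-97,185,200),(107,185,200),(107,-185,200),(0,0,72)]
M=[(-151,0,113),(-32,66,62),(-32,-66,62)]
pix={"top":np.array([(543,72),(312,458),(25,375),(305,22),(348,340),(630,333),(452,402),(523,280)])/3.5+[50,80],
"scene":np.array([(520,300),(38,143),(190,38),(652,168),(324,318),(203,440),(214,378),(383,445)])/4+[225,65]}
cam={n:vision.read_camera(n) for n in pix}
def proj(c,P):
    q=P@c["R"].T+c["t"]; return np.c_[c["fx"]*q[:,0]/q[:,2]+c["cx"],c["fy"]*q[:,1]/q[:,2]+c["cy"]]
def world(p):
    x,y,a,s,k=p; P=np.array(G+[(m[0]+k,m[1]+s,m[2]) for m in M],float)
    R=np.array([[np.cos(a),-np.sin(a),0],[np.sin(a),np.cos(a),0],[0,0,1]]); return P@R.T+[x,y,0]
def res(p): return np.concatenate([(proj(cam[n],world(p))-pix[n]).ravel() for n in pix])
s=least_squares(res,[450,500,1.57,0,0],x_scale=[100,100,1,100,100],loss="soft_l1")
p=s.x; print(p[:2],np.degrees(p[2]),"saddle",p[3],"carr",p[4]); print(res(p).reshape(2,-1,2).round(1))
E
python3 fit.py
```

```text
[534.06544491 385.93731218] 91.96269121824511 saddle -35.84259188023434 carr -63.884659296078425
[[[ 1.8  0.1]
  [ 0.7  0.8]
  [-1.8 -0.3]
  [-0.1 -1.5]
  [ 1.1 -2.6]
  [ 1.  -0.5]
  [ 0.4 -0.2]
  [-0.1 -1.5]]

 [[ 0.3 -0.1]
  [-3.5 -0.9]
  [-0.3 -1.8]
  [ 1.2 -2.1]
  [-0.4 -1.1]
  [-0.7 -1.5]
  [-0.  -0.4]
  [-0.2 -1.4]]]
```

```bash
cat > tgt.py <<'E'
import numpy as np,sys
from scipy.spatial.transform import Rotation as Ro
from bench import sensors
X0,Y0,A=534.1,385.9,np.radians(91.96)
sx=np.array([np.cos(A),np.sin(A),0]); sy=np.array([-sx[1],sx[0],0]); z=np.array([0,0,1.])
def st(x,y,h): return np.array([X0,Y0,0])+x*sx+y*sy+h*z
def rot(lean):
    l=np.radians(lean); zt=np.sin(l)*sx-np.cos(l)*z; xt=-sy; return np.c_[xt,np.cross(zt,xt),zt]
def now():
    o=sensors.get_obs(); return o["tcp_pos"],Ro.from_euler("xyz",o["tcp_rot"],degrees=True).as_matrix(),o
def delta(grasp,lean):
    """tool-frame shift (units of 75mm) and rotvec (units of 360deg) from now to grasp-point pose"""
    p,R,o=now(); Rt=rot(lean); pt=grasp-69*Rt[:,2]
    print("tcp target",pt.round(1),"shift",(R.T@(pt-p)/75).round(2),"rot",(Ro.from_matrix(R.T@Rt).as_rotvec(degrees=True)/360).round(4))
E
python3 - <<'E'
import numpy as np
from tgt import *
from bench import vision
h=st(-137-63.9,-35.8,89); print("handle",h)
for n,P in {"faucet base":[("top",(335,122),0),("scene",(392,345),0)],"jar lid":[("top",(286,243),87),("scene",(189,206),87)],"jug top":[("top",(350,258),85),("scene",(147,238),85)]}.items():
  for c,(u,v),hh in P:
    k=vision.read_camera(c); d=k["R"].T@np.array([(u-k["cx"])/k["fx"],(v-k["cy"])/k["fy"],1]); o=-k["R"].T@k["t"]; print(n,c,(o+d*(hh-o[2])/d[2]).round())
up=np.array([600,250,420.]); 
delta(h+100*np.array([0,-.57,.82]) ,45)
delta(h+np.array([0,0,330]),0)
E
```

```text
handle [576.75019311 186.34196075  89.        ]
faucet base top [987. -22.   0.]
faucet base scene [996. -28.   0.]
jar lid top [453. -12.  87.]
jar lid scene [465. -22.  87.]
jug top top [ 467. -158.   85.]
jug top scene [ 463. -154.   85.]
tcp target [578.4  80.6 219.8] shift [-4.74  6.91  1.11] rot [0.1095 0.0745 0.1798]
tcp target [576.8 186.3 488. ] shift [-3.41  6.41 -2.47] rot [0.     0.     0.1901]
```

>>> drive_tool --motion "0 0 -0.3 0 0 0.024; 0 0 -0.3 0 0 0.024; 0 0 -0.3 0 0 0.024; 0 0 -0.3 0 0 0.024; 0 0 -0.3 0 0 0.024; 0 0 -0.3 0 0 0.024; 0 0 -0.2 0 0 0.024; 0 0 0 0 0 0.024; 0.49 0.54 0 0 0 0; 0.49 0.54 0 0 0 0; 0.49 0.54 0 0 0 0; 0.49 0.54 0 0 0 0; 0.49 0.54 0 0 0 0; 0.49 0.54 0 0 0 0; 0.49 0.54 0 0 0 0; 0.49 0.54 0 0 0 0; 0.49 0.54 0 0 0 0; 0.49 0.54 0 0 0 0" --grip 1

```text
clock: 2.75
tcp_pos: [578.1, 167.1, 458.6]
tcp_rot: [-179.8, -0.2, -0.7]
contact_force: [0.1, 1.1, 0.4]
grip_width: 0.999
```

Run:
```python
from tgt import *
h=st(-200.9,-35.8,89)
up=-np.sin(np.radians(35))*sx+np.cos(np.radians(35))*z
print(now()[2]["qpos"].round(1)); delta(h+150*up,0); delta(h+150*up,45)
```

```text
[15.9 12.  85.2  0.1 82.6 16.6]
tcp target [579.7 100.4 280.9] shift [0.03 0.9  2.37] rot [-0.0004 -0.0005 -0.0074]
tcp target [581.4  51.6 260.7] shift [0.06 1.55 2.64] rot [ 0.1246 -0.0034 -0.0068]
```

>>> drive_tool --motion "0 0.5 0 0 0 0; 0 0.5 0 0 0 0; 0 0.5 0 0 0 0; 0 0 0 0.021 0 0; 0 0 0 0.021 0 0; 0 0 0 0.021 0 0; 0 0 0 0.021 0 0; 0 0 0 0.021 0 0; 0 0 0 0.021 0 0; 0 0 0 0 0 0"

```text
clock: 4.0
tcp_pos: [578.8, 46.4, 458.6]
tcp_rot: [-133.2, -0.4, -1.1]
contact_force: [-0.0, 0.8, 0.4]
grip_width: 1.0
```

Run:
```python
from tgt import *
from bench import vision
import cv2
h=st(-200.9,-35.8,89)
up=-np.sin(np.radians(35))*sx+np.cos(np.radians(35))*z
p,R,o=now();print(o["qpos"].round(1),p,o["tcp_rot"]); delta(h+150*up,45); delta(h+90*up,45);delta(h,45)
c=vision.read_camera("wrist"); 
cv2.imwrite("pics/w1.png",c.pop("frame")); print(c)
# predicted pixels
T=np.linalg.inv(c["mount"])
for n,P in dict(grip=h,top=h+29*up,tip=st(0,0,72),rnd=st(-96,30,62),sq=st(-96,-102,62)).items():
    q=T[:3,:3]@(R.T@(P-p))+T[:3,3]; print(n,(c["fx"]*q[0]/q[2]+c["cx"]).round(),(c["fy"]*q[1]/q[2]+c["cy"]).round())
```

```text
[-14.9  14.   93.   45.2  87.8 -22. ] [578.76396434  46.39563048 458.6366624 ] [-133.2263731    -0.38471755   -1.08272256]
tcp target [581.4  51.6 260.7] shift [0.02 1.88 1.86] rot [-0.0049 -0.0068 -0.0051]
tcp target [580.2  86.  211.5] shift [-0.01  2.04  2.64] rot [-0.0049 -0.0068 -0.0051]
tcp target [578.4 137.6 137.8] shift [-0.06  2.28  3.82] rot [-0.0049 -0.0068 -0.0051]
{'fx': 272.5493873278338, 'fy': 272.5493873278338, 'cx': 253.04340827359994, 'cy': 191.7367003208133, 'mount': array([[ 9.99999598e-01,  7.98373605e-04,  4.08420044e-04,
         3.21199300e-03],
       [-8.76698345e-04,  9.66170035e-01,  2.57904429e-01,
        -7.24489932e+01],
       [-1.88699120e-04, -2.57904683e-01,  9.66170347e-01,
        -8.20729891e+01],
       [ 0.00000000e+00,  0.00000000e+00,  0.00000000e+00,
         1.00000000e+00]])}
grip 249.0 262.0
top 249.0 267.0
tip 229.0 176.0
rnd 215.0 217.0
sq 279.0 215.0
```

View pics/w1.png

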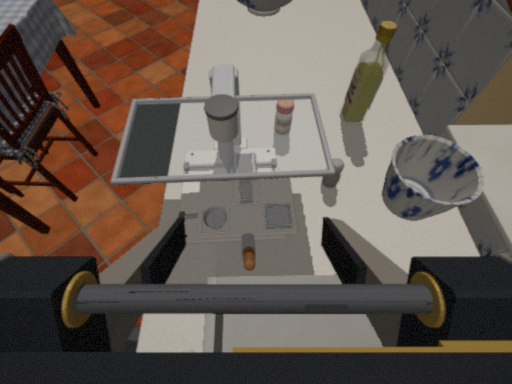

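The wrist view shows the handle top at (249,265), the round tin at (215,217) and the square one at (279,216). All are within about 2 px of the fit's predictions, so I descend.

>>> drive_tool --motion "0 0.41 0.53 -0.001 -0.0014 -0.001; 0 0.41 0.53 -0.001 -0.0014 -0.001; 0 0.41 0.53 -0.001 -0.0014 -0.001; 0 0.41 0.53 -0.001 -0.0014 -0.001; 0 0.41 0.53 -0.001 -0.0014 -0.001; 0 0 0 0 0 0"

```text
clock: 4.8
tcp_pos: [584.4, 83.6, 209.3]
tcp_rot: [-136.4, -0.7, 2.6]
contact_force: [-0.3, -0.4, 0.7]
grip_width: 0.998
```

Run:
```python
from tgt import *
from bench import vision
import cv2
h=st(-200.9,-35.8,89)
up=-np.sin(np.radians(35))*sx+np.cos(np.radians(35))*z
c=vision.read_camera("wrist"); p,R,o=now();print(o["qpos"].round(1),p,o["tcp_rot"]); delta(h,45)
f=c["frame"]
T=np.linalg.inv(c["mount"])
for n,P in dict(grip=h,top=h+29*up,tip=st(0,0,72),rnd=st(-96,30,62),sq=st(-96,-102,62)).items():
    q=T[:3,:3]@(R.T@(P-p))+T[:3,3]; u=(int(c["fx"]*q[0]/q[2]+c["cx"]),int(c["fy"]*q[1]/q[2]+c["cy"])); print(n,u); cv2.drawMarker(f,u,(0,0,255),0,6,1)
cv2.imwrite("pics/w2.png",cv2.resize(f[60:330,100:420],None,fx=2.2,fy=2.2,interpolation=cv2.INTER_CUBIC))
```

```text
[-10.1  29.4 103.7  47.2  66.9 -40.3] [585.59762038  83.3534263  211.62599525] [-136.42417397   -0.90482945    2.59222635]
tcp target [578.4 137.6 137.8] shift [-0.08  0.15  1.21] rot [ 0.0039 -0.0006  0.003 ]
grip (246, 209)
top (245, 215)
tip (223, 78)
rnd (193, 139)
sq (303, 141)
```

View pics/w2.png

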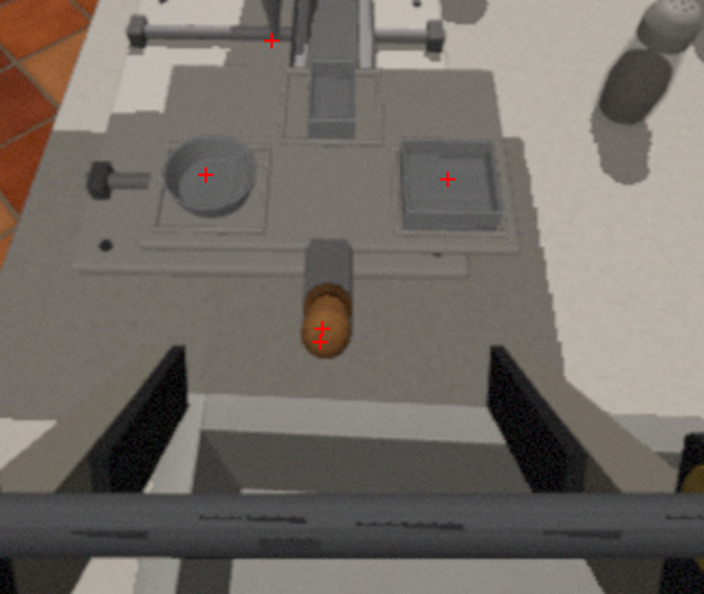

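The wrist crop shows the handle at (326,330), 2 mm to the right of the marker. The square tin's rim centre is at (450,178) and the round one's at (210,176), again 1–2 mm off the markers. I go in and close.

>>> drive_tool --motion "-0.02 0.05 0.3 0.002 0 0.0015; -0.02 0.05 0.3 0.002 0 0.0015; -0.01 0.03 0.3 0 0 0; 0 0.02 0.3 0 0 0; 0 0 0 0 0 0; 0 0 0 0 0 0"

```text
clock: 5.6
tcp_pos: [582.7, 142.4, 139.8]
tcp_rot: [-135.0, -0.5, 1.8]
contact_force: [0.3, 0.1, -0.1]
grip_width: 1.002
```

Run:
```python
from tgt import *
p,R,o=now();print(p,o["tcp_rot"]); delta(st(-200.9,-37.4,89),45)
```

```text
[582.73758718 142.37629191 139.79000269] [-134.98468571   -0.52701696    1.80945692]
tcp target [580.  137.6 137.8] shift [-0.04  0.06 -0.03] rot [-0.     -0.0013  0.0007]
```

>>> drive_tool --motion "-0.04 0.06 -0.02 0 0 0; 0 0 0 0 0 0; 0 0 0 0 0 0"

```text
clock: 5.98
tcp_pos: [580.5, 136.8, 138.5]
tcp_rot: [-135.0, -0.6, 1.7]
contact_force: [-0.8, -0.4, 0.6]
grip_width: 0.999
```

>>> drive_tool --motion "0 0 0 0 0 0; 0 0 0 0 0 0; 0 0 0 0 0 0; 0 0 0 0 0 0; 0 0 0 0 0 0; 0 0 0 0 0 0" --grip 0 --force 35

```text
clock: 6.72
tcp_pos: [580.8, 136.5, 139.0]
tcp_rot: [-135.0, -0.7, 1.7]
contact_force: [0.9, -0.3, 0.6]
grip_width: 0.375
```

Run:
```python
from tgt import *
p,R,o=now();print(p,o["tcp_rot"],o["grip_width"],o["contact_force"])
print("shift for station +x 1mm",R.T@sx/75,"+y",R.T@sy/75, "z",R.T@z/75)
```

```text
[580.76911666 136.54727207 138.9907974 ] [-135.00021307   -0.6803897     1.72341997] 0.37491519628412806 [ 0.92383405 -0.30069716  0.59139436]
shift for station +x 1mm [-5.50506339e-05 -9.42850738e-03  9.42751270e-03] +y [-1.33322796e-02 -7.30253876e-05 -1.50885063e-04] z [ 0.00015833 -0.00942739 -0.00942746]
```

>>> drive_tool --motion "0 0 0 0 0 0; 0 0 0 0 0 0; 0 0 0 0 0 0; 0 0 0 0 0 0"

```text
clock: 7.22
tcp_pos: [580.4, 136.6, 138.9]
tcp_rot: [-135.0, -0.6, 1.8]
contact_force: [1.0, 0.2, 0.2]
grip_width: 0.207
```

>>> drive_tool --motion "-0.1 -0.07 0.07 0 0 0; -0.17 -0.11 0.11 0 0 0; -0.17 -0.11 0.11 0 0 0"

```text
clock: 7.6
tcp_pos: [546.2, 167.3, 138.9]
tcp_rot: [-135.0, -0.8, 1.6]
contact_force: [2.2, -2.1, 1.7]
grip_width: 0.2
```

>>> drive_tool --motion "-0.17 -0.11 0.11 0 0 0; -0.17 -0.11 0.11 0 0 0; -0.17 -0.11 0.11 0 0 0; -0.17 -0.11 0.11 0 0 0; -0.17 -0.11 0.11 0 0 0; -0.05 -0.05 0.05 0 0 0; 0 0 0 0 0 0"

```text
clock: 8.48
tcp_pos: [469.5, 235.2, 138.8]
tcp_rot: [-134.9, -0.7, 1.8]
contact_force: [1.8, -1.6, 3.2]
grip_width: 0.202
```

```bash
cat > look.py <<'E'
import sys,cv2
from tgt import *
from bench import vision
n=sys.argv[1]; p,R,o=now(); c=vision.read_camera("wrist"); f=c["frame"]
print(o["clock"],p,o["tcp_rot"],o["contact_force"])
T=np.linalg.inv(c["mount"])
def px(P): q=T[:3,:3]@(R.T@(P-p))+T[:3,3]; return np.array([c["fx"]*q[0]/q[2]+c["cx"],c["fy"]*q[1]/q[2]+c["cy"]])
t=px(st(0,0,72)); print("tip",t,"rim centre below tip",px(st(0,0,62)), "d/dx per mm",px(st(1,0,62))-px(st(0,0,62)),"d/dy",px(st(0,1,62))-px(st(0,0,62)))
x0,y0=int(t[0])-70,max(0,int(t[1])-55); print("crop origin",x0,y0)
a=cv2.resize(f[y0:y0+110,x0:x0+140],(700,550),interpolation=cv2.INTER_CUBIC); cv2.imwrite(f"pics/{n}.png",a)
for k in("top","scene"):
    c2=vision.read_camera(k); cv2.imwrite(f"pics/{n}_{k}.png",c2["frame"])
E
python3 look.py w3
```

```text
8.475 [469.50112883 235.21433935 138.80131759] [-134.9300747    -0.72754087    1.77095684] [ 1.80899016 -1.60094793  3.15179143]
tip [333.59424241 137.8432635 ] rim centre below tip [330.53503702 145.49108059] d/dx per mm [-0.16506128 -0.88457856] d/dy [-1.13240611 -0.00744825]
crop origin 263 82
```

View pics/w3.png

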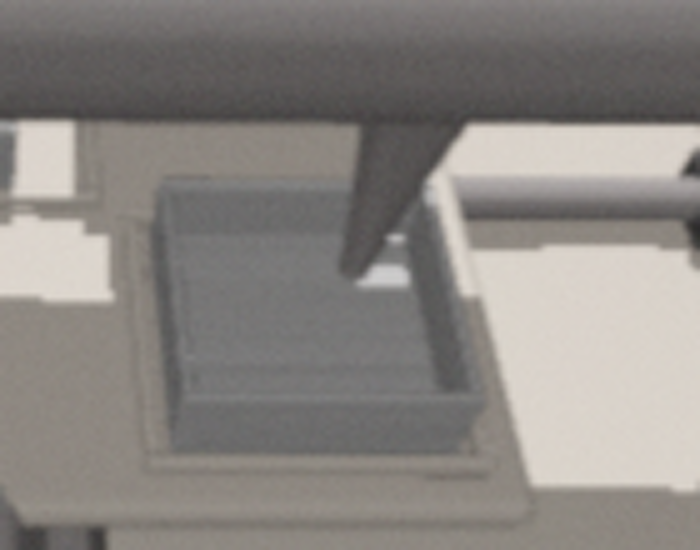

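The wrist crop shows the tip at (351,277), against a predicted (353,279). The square tin's rim centre is at about (313,287) where (336,315) is wanted, so the carriage must go about -6.3 mm in x and -3.3 mm in y. The joint estimate from the TCP gives (-6.5, -4).

>>> drive_tool --motion "0.045 0.06 -0.06 0 0 0; 0 0 0 0 0 0; 0 0 0 0 0 0"

```text
clock: 9.0
tcp_pos: [473.5, 227.7, 138.7]
tcp_rot: [-134.9, -0.6, 1.8]
contact_force: [-1.6, 1.0, 4.6]
grip_width: 0.199
```

```bash
python3 look.py w4
```

```text
9.0 [473.52756075 227.69234274 138.67780795] [-134.85769263   -0.64029876    1.76848007] [-1.60584194  0.96521697  4.6087055 ]
tip [328.03226197 131.06420703] rim centre below tip [325.23633922 138.84665953] d/dx per mm [-0.15201537 -0.85646251] d/dy [-1.11577574 -0.00653088]
crop origin 258 76
```

View pics/w4.png

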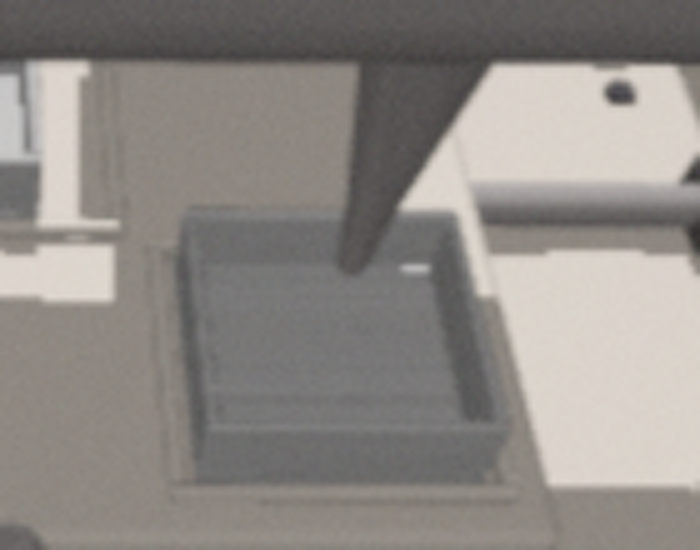

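The square tin's rim centre is at (337,315) and the wanted point at (336,311), about 1 mm off. I hold it there.

>>> drive_tool --motion "0 0 0 0 0 0; 0 0 0 0 0 0; 0 0 0 0 0 0; 0 0 0 0 0 0; 0 0 0 0 0 0; 0 0 0 0 0 0; 0 0 0 0 0 0; 0 0 0 0 0 0; 0 0 0 0 0 0; 0 0 0 0 0 0; 0 0 0 0 0 0"

```text
clock: 10.52
tcp_pos: [473.6, 227.7, 138.7]
tcp_rot: [-134.9, -0.7, 1.8]
contact_force: [-0.5, -0.3, 3.9]
grip_width: 0.2
```

>>> drive_tool --motion "0.1 0 0 0 0 0; 0.16 0 0 0 0 0; 0.16 0 0 0 0 0; 0.16 0 0 0 0 0; 0.16 0 0 0 0 0; 0.16 0 0 0 0 0; 0.16 0 0 0 0 0; 0.16 0 0 0 0 0; 0.16 0 0 0 0 0; 0.16 0 0 0 0 0; 0.1 0 0 0 0 0; 0.04 0 0 0 0 0; 0 0 0 0 0 0; 0 0 0 0 0 0"

```text
clock: 12.28
tcp_pos: [607.8, 231.9, 138.9]
tcp_rot: [-134.9, -0.6, 1.8]
contact_force: [-0.0, 1.3, -0.3]
grip_width: 0.198
```

```bash
python3 look.py w5
```

```text
12.275 [607.76699094 231.89748768 138.91355668] [-134.94397995   -0.59667774    1.76847139] [-0.01606367  1.25443957 -0.34061537]
tip [171.78842724 129.71155468] rim centre below tip [174.56395013 137.57103679] d/dx per mm [ 0.15895217 -0.85951016] d/dy [-1.12886143 -0.00603267]
crop origin 101 74
```

View pics/w5.png

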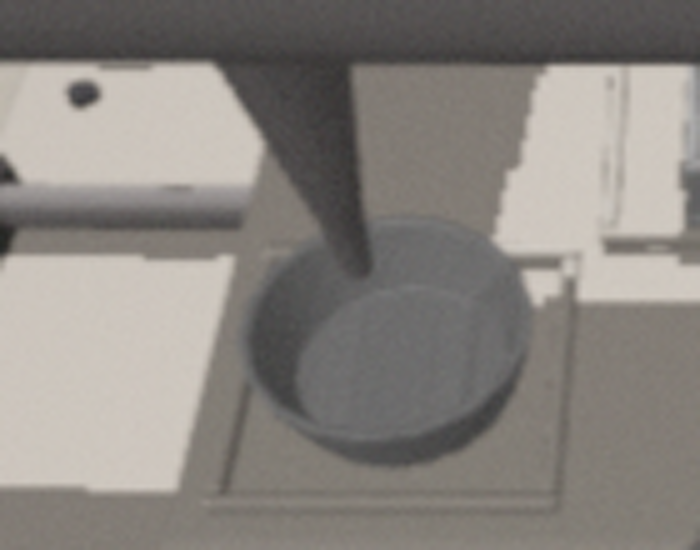

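The round tin's rim centre is at about (386,326) where (374,314) is wanted, so the carriage must go about +2.6 mm in x and +2.5 mm in y.

>>> drive_tool --motion "-0.035 -0.025 0.025 0 0 0; 0 0 0 0 0 0; 0 0 0 0 0 0"

```text
clock: 12.8
tcp_pos: [605.1, 234.3, 138.9]
tcp_rot: [-135.0, -0.6, 1.7]
contact_force: [0.9, -0.7, 0.2]
grip_width: 0.201
```

```bash
python3 look.py w6
```

```text
12.8 [605.05769107 234.27078688 138.94553894] [-134.98666838   -0.6354325     1.72781873] [ 0.8902727  -0.73818514  0.24580062]
tip [174.23688032 131.79342677] rim centre below tip [176.93317593 139.61460252] d/dx per mm [ 0.15388661 -0.86900386] d/dy [-1.13520053 -0.00585292]
crop origin 104 76
```

View pics/w6.png

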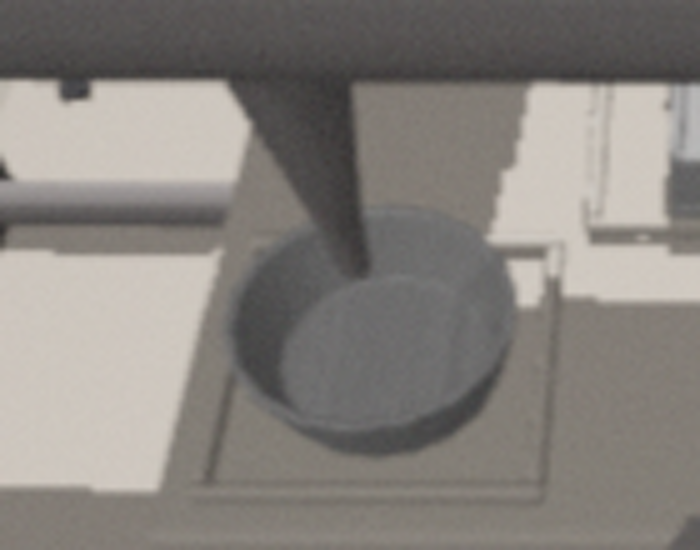

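The round tin's rim centre is at (371,317) against a wanted (373,314), under 1 mm off. I hold it there.

>>> drive_tool --motion "0 0 0 0 0 0; 0 0 0 0 0 0; 0 0 0 0 0 0; 0 0 0 0 0 0; 0 0 0 0 0 0; 0 0 0 0 0 0; 0 0 0 0 0 0; 0 0 0 0 0 0; 0 0 0 0 0 0; 0 0 0 0 0 0; 0 0 0 0 0 0"

```text
clock: 14.32
tcp_pos: [605.1, 234.3, 138.9]
tcp_rot: [-135.0, -0.6, 1.7]
contact_force: [1.3, -0.5, 0.4]
grip_width: 0.205
```

>>> drive_tool --motion "0 0.06 -0.06 0 0 0; 0 0.12 -0.12 0 0 0; 0 0.12 -0.12 0 0 0; 0 0.12 -0.12 0 0 0; 0 0.12 -0.12 0 0 0; 0 0.12 -0.12 0 0 0; 0 0.12 -0.12 0 0 0; 0 0.12 -0.12 0 0 0; 0 0.08 -0.08 0 0 0; 0 0.03 -0.03 0 0 0; 0 0 0 0 0 0"

```text
clock: 15.7
tcp_pos: [606.3, 122.2, 138.4]
tcp_rot: [-134.6, -0.3, 1.8]
contact_force: [1.0, -2.3, 3.8]
grip_width: 0.198
```

>>> drive_tool --motion "0 0.03 -0.03 0 0 0; 0 0.03 -0.03 0 0 0; 0 0.03 -0.03 0 0 0"

```text
clock: 16.08
tcp_pos: [601.9, 120.9, 137.6]
tcp_rot: [-133.8, 0.3, 2.2]
contact_force: [0.2, 26.8, -5.8]
grip_width: 0.203
```

>>> drive_tool --motion "0 0 0 0 0 0; 0 0 0 0 0 0; 0 0 0 0 0 0"

```text
clock: 16.45
tcp_pos: [601.7, 121.2, 137.8]
tcp_rot: [-133.8, 0.3, 2.3]
contact_force: [-0.0, 7.0, -2.3]
grip_width: 0.198
```

>>> drive_tool --motion "0 0 0 0 0 0; 0 0 0 0 0 0; 0 0 0 0 0 0; 0 0 0 0 0 0; 0 0 0 0 0 0; 0 0 0 0 0 0; 0 0 0 0 0 0" --grip 1

```text
clock: 17.32
tcp_pos: [602.1, 119.6, 137.6]
tcp_rot: [-133.9, 0.3, 2.2]
contact_force: [-0.0, -0.7, 0.1]
grip_width: 0.942
```

Released. I back off along the tool axis and check.

>>> drive_tool --motion "0 0 -0.3 0 0 0; 0 0 -0.4 0 0 0; 0 0 -0.5 0 0 0; 0 0 -0.5 0 0 0; 0 0 0 0 0 0; 0 0 0 0 0 0"

```text
clock: 18.08
tcp_pos: [606.1, 21.2, 232.4]
tcp_rot: [-134.0, 0.2, 2.1]
contact_force: [0.3, 0.8, 0.3]
grip_width: 0.999
```

Run:
```python
import cv2
from tgt import *
from bench import vision
p,R,o=now(); c=vision.read_camera("wrist"); f=c["frame"]; print(p,o["contact_force"])
T=np.linalg.inv(c["mount"])
up=-np.sin(np.radians(35))*sx+np.cos(np.radians(35))*z
s=-66+2.5
for P in (st(-217,s,89)+29*up,st(-112,s+66,62),st(-112,s-66,62),st(-48,s,62),st(-150,s-105,46),st(-150,s+105,46)):
    q=T[:3,:3]@(R.T@(P-p))+T[:3,3]; u=(int(c["fx"]*q[0]/q[2]+c["cx"]),int(c["fy"]*q[1]/q[2]+c["cy"])); print(u); cv2.drawMarker(f,u,(0,0,255),0,6,1)
cv2.imwrite("pics/w7.png",cv2.resize(f[60:330,100:420],None,fx=2.2,fy=2.2,interpolation=cv2.INTER_CUBIC))
```

```text
[606.08835747  21.24792373 232.3603447 ] [0.27370555 0.79946206 0.25169381]
(257, 187)
(209, 132)
(304, 132)
(256, 100)
(334, 161)
(179, 161)
```

View pics/w7.png

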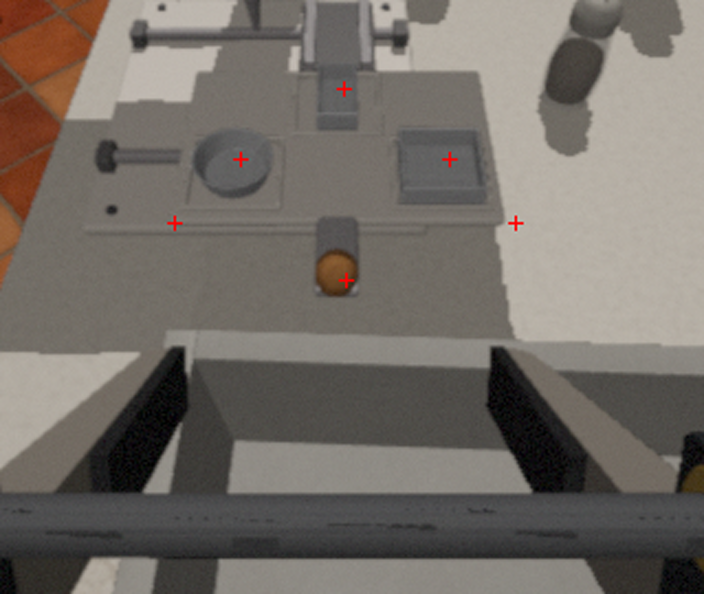

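The last view shows all three tins flat in their nests. The plate's front edge is at y≈222 against a prediction of 223 for carriage = -80 mm, and the gripper is clear of everything. I hand in.

```bash
python3 -c "
from bench import r
print(r.finish_job())"
```

```text
the job is handed in; nothing more can be done
None
```

The job is handed in at about 18 s of the 54 s allowed; the system gives no verdict, so what follows is from my own checks.

- **Square tin:** I took the carriage by its handle with the tool leaning 45° and brought the square tin under the nozzle. The wrist camera showed it about 1 mm off centre, and I held it still for about 1.5 s.
- **Round tin:** I did the same with the round tin, also about 1 mm off or less, and held it for about 1.5 s.
- **Front stop:** I drew the carriage out until the wrist force rose to about 27 N at the stop, then relaxed, opened the gripper and backed off.
- **Last wrist picture:** The tins and the plate's front edge lie within about 2 mm of where they should be with the carriage at -80 mm. All three tins lie flat in their nests, and the gripper is open and clear.
- **Small disagreements:** The tool slipped about 4 mm sideways when it met the stop. In that last picture the handle top is about 5 mm to the side of its marker, which fits that sideways shift, and about 2 px off in the draw direction.
- **Not checked:** I did not picture the jar and jug again at the end. The planned path stayed clear of them.

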